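# Set the tape length to the third click and feed

## Task

The tape dispenser on the packing table was left on a long setting: with a fingertip, push its red length lever all the way back to the home stop at the robot's end of the slot, then push it the other way, counting the clicks, and leave it resting in the third notch. Then press the green feed key fully down and let go of it; do not press it before the lever is in the third notch. Nothing is to be picked up, and the carton, the roll of clear tape and the little blue roll on the dispenser stay where they are.

Things in the scene. Friction and masses are not known exactly. Their poses are not given: they have to be found in the camera images.
- dispenser: Grey tape dispenser, fixed to the table. Origin on the table, under the middle of its control deck; +x points along the lever slot, away from the robot; +z up. The deck is a flat-topped block 80 mm high (x -125 to 125, y -125 to 120 mm); at y 120 to 270 mm is the roll bay, a big brown paper roll between black side plates, up to 165 mm high.
- lever (a joint): Red length lever along its slot, m: 0 at the home stop (end nearest the robot), 0.108 at the far stop, growing along the dispenser's +x. A notch at home, then six clicks 18 mm apart (0.054 = third). Leaving a notch takes 4 to 6 N (brisk pushes peak higher) up to a ridge 9 mm on; past it the force drops and the lever springs ahead into the next notch. Starts at the 4th to 6th.
- lever_knob (a point): Centre of the lever's red knob: 16 mm along the slot, 26 mm across, 28 mm high; centre 103 mm and top 117 mm above the table. The slot lies along the dispenser's x at y = 30 mm; the knob goes from x = -54 mm (home) to 54 mm.
- feed (a joint): Travel of the green feed key in m: 0 up, 0.006 fully down; it springs back, about 4 N when fully down.
- feed_top (a point): Centre of the top of the round green feed key (32 mm across), 102 mm above the table when up, pressed straight down; at x = 0, y = -75 mm of the dispenser.
- carton_mid (a point): Bystander: centre of a loose closed brown carton 150 x 110 x 90 mm.
- spare_roll_mid (a point): Bystander: centre of a loose roll of clear tape lying flat, 100 mm across, 48 mm high.
- label_roll_mid (a point): Bystander: centre of a small loose blue roll of label tape, lying flat on the dispenser's deck at a corner away from the robot, 44 mm across, 25 mm high (top 105 mm above the table).

How it is judged:
On the way, in this order (a step that is already met when the one before it is completed fails the run):
1. the lever is back at its home stop (value of joint lever below 0.004 m), for 0.1 s.
2. the lever rests in the third notch (value of joint lever between 0.05 and 0.058 m), for 0.3 s.
3. the feed key is pressed fully down (value of joint feed above 0.005 m), for 0.05 s.
At the end, for the whole second after the job is handed in: the lever rests in the third notch (54 mm from home, within 4 mm), the feed key has come back up (within 1.5 mm), and the carton and both loose rolls are where they were (within 15 mm) (all of step 2 and velocity of joint lever between -0.01 and 0.01 m/s and value of joint feed below 0.0015 m and distance of each of carton_mid, spare_roll_mid, label_roll_mid from where it was at the start of the episode below 0.015 m); the robot touches nothing.
It fails at once if the feed key pressed (over 3 mm) while the lever is not in the third notch (value of joint feed above 0.003 m and (value of joint lever below 0.049 m or value of joint lever above 0.059 m)).
It fails at once if the carton moved or lifted (over 15 mm) (distance of carton_mid from where it was at the start of the episode above 0.015 m).
It fails at once if the tape roll moved or lifted (over 15 mm) (distance of spare_roll_mid from where it was at the start of the episode above 0.015 m).
It fails at once if the little blue roll moved or lifted (over 15 mm) (distance of label_roll_mid from where it was at the start of the episode above 0.015 m).
It also fails if it takes over 72 s, if anything falls off the work surface, if the arm or the gripper's body presses on something with over 40 N, if the wrist force passes 120 N, or if a joint passes its speed limit or range.

## Robot

A 6-joint arm with a two-finger parallel gripper is mounted at the origin on the work surface. World frame = base frame: x ahead of the robot, y to its left, z up, the work surface at z = 0. Lengths are in m, angles in rad, forces in N, time in s.
With the tool pointing down it reaches from about 0.325 to 0.775 m from the base axis. Payload 9.3 kg.
Tool frame: the origin (TCP) lies midway between the tips of the shut fingers; the grasp point (between the pads) lies 19 mm behind it; z points along the fingers, x is the direction in which the jaws open and shut, and the axes are right-handed (so a half turn about z gives the same grasp; the last joint's range is limited). The gripper opens to 85 mm and grips with 20 to 120 N. Pads are 22 mm wide; open, the fingers measure 114 mm over their backs; the gripper's body (76 mm by 85 mm) begins 54 mm behind the grasp point. The pads swing forward as they close: fully open they stand 13 mm farther back than shut.
Start: joints at [1.166, 0.259, 0.021, 1.334, 0, 1.418], TCP at [0.137, 0.533, 0.231] pointing down, gripper open.
Joint ranges: [-3.04, 3.04], [-0.91, 1.82], [-1.04, 1.36], [-1.92, 1.95], [-1.52, 1.45], [-3.14, 3.14]. Speed limits (rad/s): [2.22, 2.22, 2.79, 3.14, 3.14, 3.14].

## Interface

Orientations are given as a unit quaternion [w, x, y, z].
In Python, from plant import env gives the robot as it stands.
- The arm moves only by the tool carry_out, never from a script. Its argument "rows" is text: rows parted by semicolons, each of 7 numbers parted by spaces: the shift along the world's x, y, z in cm, then the turn, a rotation vector about the world's x, y, z in rad, then the finger opening in cm, from 0 to 8.54. A call has 1 to 8 rows; each row shifts and turns the commanded pose from where the row before left it; what a row does not reach is not made up. A row lasts 1/10 s, in which the tool goes at most 50 mm and 8.59 degrees, less where a joint would pass 70% of its speed; a pose out of reach is approached as far as the arm can. A call is refused whole if a number of a shift passes 5 or a number of a turn 0.15, either way. A call with a gripper value outside its range is refused whole. The fingers move at their own pace and stop on an object; "squeeze" is the grip in N (left out, the last holds). Time passes only in rows, so rows that do not move let the fingers close. It gives the time, the measured TCP pose, the force and the opening at its end, in the units of the state.
- env.observe(): the state, without advancing time (a new reading comes with each control period).
- env.get_image(name): name is "scene" or "top" or "wrist"; returns the picture (384x512x3 uint8, red, green, blue); there is no depth.
- env.calibration(name): a dict with "fx", "fy", "cx", "cy" (pixels), "R" (3x3) and "t" (3): a world point X has camera coordinates R X + t; the wrist camera has in their place "T_tool_cam" (4x4, takes a point from camera to tool coordinates, whose origin is the TCP and whose axes are the tool frame's). Camera axes: x right, y down, z forward; pixel columns grow to the right and rows downward; lengths in m; the calibration is good to about 2 mm. A picture is of the moment at which its call begins: read the wrist's pose just before it. calibration takes no time and is no camera call.
- env.sign_off(): hands the job in, once; it reports no verdict.
The state is a dict: "t": time; "qpos": joint angles; "joint_velocities": joint speeds; "joint_torque": joint torques, N m; "tcp_pos": TCP position; "tool_rot": TCP orientation; "contact_force": force on the tool from outside, world axes, zero at the start; "ft_torque": the same for the moment, N m; "width": finger opening in m.
Only numpy, scipy, OpenCV 4.12 (cv2) and the standard library are available. Lean on these libraries where they do the work, as an engineer would, in place of code of your own. Each camera call takes 0.05 s, during which the arm holds its last target. There are 200 camera calls.

## Working session

There is one attempt and no reset: what is moved stays moved. The work goes in short steps, Python scripts to look and compute and a tool call to move; the robot and the scene stay as the last step left them, time stands still between calls to the robot, and variables do not carry over. Pictures are saved under pics/ and viewed, on a budget of 10 in all, crops included, one or two more only if the job needs it, and the job is handed in when it is done.

Besides the shell and the picture viewer there is one more tool, called by a JSON object that holds its "api" and its "payload". carry_out: Moves the arm, as the interface text tells. Its arguments: {"type":"object","properties":{"rows":{"type":"string"},"squeeze":{"type":"number"}},"required":["rows"]}

```bash
mkdir -p pics; ls; python3 - <<'E'
from plant import env
import cv2,numpy as np
np.set_printoptions(precision=4,suppress=True)
print(env.observe())
ims=[]
for n in ("scene","top"):
    c=env.calibration(n); print(n,c)
    im=env.get_image(n); cv2.imwrite(f"pics/{n}0.png",im[:,:,::-1])
print(env.calibration("wrist"))
E
```

```text
pics
{'t': 0.0, 'qpos': array([ 1.1664,  0.2592,  0.0208,  1.3337, -0.    ,  1.4182]), 'joint_velocities': array([ 0.0007, -0.0004,  0.0007,  0.0003,  0.0002, -0.0009]), 'joint_torque': array([ -0.0029, -55.5642,  34.453 ,   0.0139,  -0.0004,   0.    ]), 'tcp_pos': array([0.1369, 0.5324, 0.2307]), 'tool_rot': array([ 0.0003,  0.7903,  0.6127, -0.0006]), 'contact_force': array([ 0.2338,  0.2211, -0.3589]), 'ft_torque': array([-0.0396,  0.0261,  0.0161]), 'width': 0.08544630578831948}
scene {'fx': 491.51230426980277, 'fy': 491.51230426980277, 'cx': 259.2830394239929, 'cy': 192.5871982793419, 'R': array([[-0.0712,  0.9973,  0.0162],
       [ 0.713 ,  0.0623, -0.6984],
       [-0.6976, -0.0381, -0.7155]]), 't': array([ 0.0627, -0.3162,  1.3634])}
top {'fx': 386.34314866198946, 'fy': 386.34314866198946, 'cx': 253.77322468118638, 'cy': 188.30009240250334, 'R': array([[-0.023 , -0.9997, -0.0012],
       [-0.9857,  0.0229, -0.1667],
       [ 0.1667, -0.0027, -0.986 ]]), 't': array([-0.0296,  0.5721,  0.6854])}
{'fx': 290.5666309497983, 'fy': 290.5666309497983, 'cx': 254.1367045184583, 'cy': 187.56925492778706, 'T_tool_cam': array([[ 1.    ,  0.0006, -0.0009,  0.0003],
       [-0.0003,  0.9601,  0.2796, -0.0723],
       [ 0.001 , -0.2796,  0.9601, -0.1417],
       [ 0.    ,  0.    ,  0.    ,  1.    ]])}
```

View pics/top0.png

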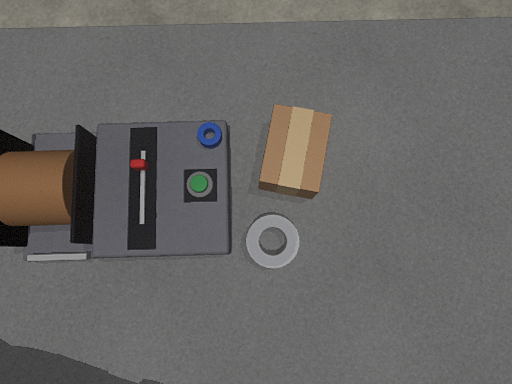

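View pics/scene0.png

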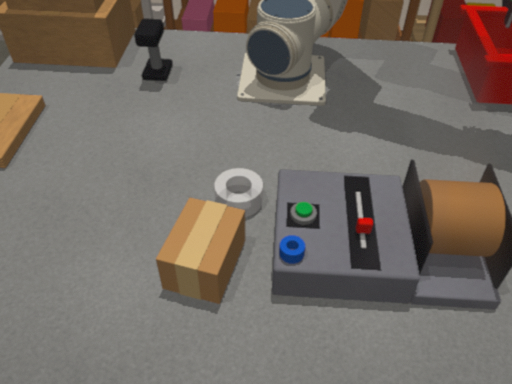

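The top view shows the knob at about (138,164), the feed key at (199,183), the blue roll at (209,135), the carton at (295,150) and the clear roll at (272,241). The roll bay is to the left (+y). The arm is out of both views. Next I'll measure these in both views.

```bash
cat > h.py <<'E'
import cv2,numpy as np
np.set_printoptions(precision=4,suppress=True)
def ray(c,uv):
    d=np.array([(uv[0]-c["cx"])/c["fx"],(uv[1]-c["cy"])/c["fy"],1.]); R=np.array(c["R"])
    return -R.T@np.array(c["t"]), R.T@d
def onz(c,uv,z):
    o,d=ray(c,uv); return o+d*(z-o[2])/d[2]
def two(c1,p1,c2,p2):
    o1,d1=ray(c1,p1);o2,d2=ray(c2,p2)
    s=np.linalg.lstsq(np.c_[d1,-d2],o2-o1,rcond=None)[0]
    a,b=o1+s[0]*d1,o2+s[1]*d2
    return (a+b)/2,np.linalg.norm(a-b)
RNG={"red":[((0,150,60),(8,255,255)),((172,150,60),(180,255,255))],"green":[((55,120,50),(85,255,255))],"blue":[((105,150,60),(130,255,255))]}
def blob(rgb,col,roi=None):
    hsv=cv2.cvtColor(rgb,cv2.COLOR_RGB2HSV); m=0
    for a,b in RNG[col]: m=m|cv2.inRange(hsv,a,b)
    if roi: k=np.zeros_like(m);k[roi[1]:roi[3],roi[0]:roi[2]]=255;m&=k
    n,l,s,ce=cv2.connectedComponentsWithStats(m)
    i=1+np.argmax(s[1:,4]); return ce[i],s[i]
E
cat > m.py <<'E'
from plant import env
from h import *
c=env.calibration("top");cs=env.calibration("scene")
t=cv2.imread("pics/top0.png")[:,:,::-1].copy();s=cv2.imread("pics/scene0.png")[:,:,::-1].copy()
for col,z in (("red",.108),("green",.102),("blue",.1)):
    a,sa=blob(t,col,(90,90,240,270)); b,sb=blob(s,col,(270,160,420,300))
    print(col,a,sa,b,sb,"top ray",onz(c,a,z),"scene",onz(cs,b,z),"tri",*two(c,a,cs,b))
g=cv2.cvtColor(t,cv2.COLOR_RGB2GRAY)
# slot (bright) and black strip in top image
hs=cv2.cvtColor(t,cv2.COLOR_RGB2HSV)
for nm,m in (("slot",((g>120)).astype(np.uint8)),("strip",(g<50).astype(np.uint8))):
    k=np.zeros_like(m);k[115:255,118:168]=1
    n,l,st,ce=cv2.connectedComponentsWithStats(m*k); 
    for i in range(1,n):
        if st[i,4]>60:
            r=cv2.minAreaRect(np.argwhere(l==i)[:,::-1].astype(np.float32)); P=np.array([onz(c,p,.08)[:2] for p in cv2.boxPoints(r)])
            print(nm,st[i],P.tolist())
# clear roll & carton corners
for p,z in (((272,241),.048),((295,148),.09),((97,124),.08),((226,122),.08),((229,254),.08),((94,257),.08)): print(p,onz(c,p,z))
E
python3 m.py
```

```text
red [138.25   163.7375] [130 159  18  11 160] [364.1504 224.878 ] [356 217  17  17 246] top ray [0.6097 0.1597 0.108 ] scene [0.6137 0.1614 0.108 ] tri [0.6106 0.1616 0.1042] 0.0014080141533171912
green [198.6594 183.0786] [191 175  17  17 229] [303.4596 208.8939] [296 202  16  15 198] top ray [0.5737 0.0542 0.102 ] scene [0.5797 0.0565 0.102 ] tri [0.5747 0.0559 0.0964] 0.0019163365190499003
blue [208.9514 133.541 ] [198 122  24  23 329] [291.6755 248.8589] [280 236  25  27 567] top ray [0.6646 0.0359 0.1   ] scene [0.6703 0.0377 0.1   ] tri [0.6663 0.0372 0.0947] 0.001373411377358153
slot [140 171   5  53 207] [[0.5077458674241678, 0.163792586007672], [0.6029115199282384, 0.1638711503204996], [0.6025543383625602, 0.15664875409598736], [0.5074019894139984, 0.15673228838810097]]
strip [ 128  127   29  123 2804] [[0.46221657667656235, 0.1829146186553431], [0.6878913922786611, 0.18679376160958086], [0.6859422225512063, 0.13560615444856033], [0.4604247424157952, 0.13439774770181576]]
(272, 241) [ 0.4713 -0.0743  0.048 ]
(295, 148) [ 0.6368 -0.1194  0.09  ]
(97, 124) [0.6944 0.2472 0.08  ]
(226, 122) [0.6927 0.0063 0.08  ]
(229, 254) [0.4494 0.0037 0.08  ]
(94, 257) [0.4496 0.2416 0.08  ]
```

The two views agree. The lever is at the 5th notch: the knob is at x≈0.611 and the dispenser origin is at about (0.5735, 0.130), with yaw about 0.012. I'll move above the far side of the knob, shut the fingers and square the jaw axis to y.

{"api": "carry_out", "payload": {"rows": "3.2 -2.3 0 0 0 0.03 0;3.2 -2.3 0 0 0 0.03 0;3.2 -2.3 0 0 0 0.03 0;3.2 -2.3 0 0 0 0.03 0;3.2 -2.3 0 0 0 0.03 0;3.2 -2.3 0 0 0 0.03 0;3.2 -2.3 0 0 0 0.03 0;3.2 -2.3 0 0 0 0.03 0", "squeeze": 40}}

```text
t: 0.9
tcp_pos: [0.3941, 0.3474, 0.2311]
tool_rot: [-0.0, 0.711, 0.703, -0.0]
contact_force: [1.4, 0.7, 0.2]
width: 0.0002
```

{"api": "carry_out", "payload": {"rows": "3.2 -2.3 0 0 0 0.02 0;3.2 -2.3 0 0 0 0 0;3.2 -2.3 0 0 0 0 0;3.2 -2.3 0 0 0 0 0;3.2 -2.3 0 0 0 0 0;3.2 -2.3 0 0 0 0 0;3.2 -2.3 0 0 0 0 0;0 0 0 0 0 0 0"}}

```text
t: 1.7
tcp_pos: [0.6201, 0.1845, 0.2294]
tool_rot: [-0.0, 0.706, 0.709, -0.001]
contact_force: [-0.9, -0.0, -0.5]
width: 0.0001
```

{"api": "carry_out", "payload": {"rows": "1.3 -1.1 -2 0 0 0 0;1.2 -1.1 -2 0 0 0 0;0 0 -3 0 0 0 0;0 0 -3 0 0 0 0;0 0 -2 0 0 0 0;0 0 -0.9 0 0 0 0;0 0 0 0 0 0 0;0 0 0 0 0 0 0"}}

```text
t: 2.5
tcp_pos: [0.6423, 0.1659, 0.1032]
tool_rot: [0.0, 0.704, 0.71, 0.0]
contact_force: [-0.4, -0.1, 0.7]
width: 0.0002
```

```bash
python3 - <<'E'
from plant import env
from h import *
print(env.observe()["tcp_pos"],env.observe()["contact_force"])
w=env.get_image("wrist");s=env.get_image("scene")
cv2.imwrite("pics/j1.png",np.hstack([cv2.resize(w,(400,300)),cv2.resize(s[120:312,240:496],(400,300))])[:,:,::-1])
E
```

```text
[0.6423 0.1659 0.1032] [-0.3569 -0.0755  0.7281]
```

View pics/j1.png

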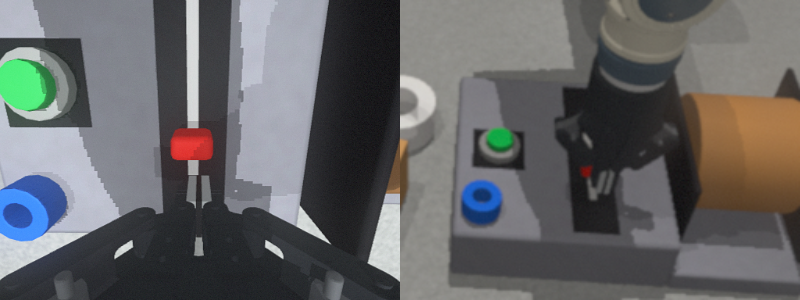

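The fingertip stands behind the knob (wrist crop: knob at (192,143), tip at (200,185)), about 4 mm too far to +y. I'll correct that and push toward home.

{"api": "carry_out", "payload": {"rows": "-0.4 -0.4 -0.3 0 0 0 0;-0.8 0 0 0 0 0 0;-0.8 0 0 0 0 0 0;-0.8 0 0 0 0 0 0;-0.8 0 0 0 0 0 0;-0.8 0 0 0 0 0 0;-0.8 0 0 0 0 0 0;-0.8 0 0 0 0 0 0"}}

```text
t: 3.4
tcp_pos: [0.5856, 0.1615, 0.101]
tool_rot: [0.003, 0.704, 0.71, 0.003]
contact_force: [25.1, -0.4, -6.2]
width: 0.0001
```

{"api": "carry_out", "payload": {"rows": "-0.8 0 0 0 0 0 0;-0.8 0 0 0 0 0 0;-0.8 0 0 0 0 0 0;-0.6 0 0 0 0 0 0;-0.4 0 0 0 0 0 0;0 0 0 0 0 0 0;0 0 0 0 0 0 0"}}

```text
t: 4.1
tcp_pos: [0.5492, 0.1615, 0.1006]
tool_rot: [0.002, 0.704, 0.71, 0.002]
contact_force: [3.6, -0.4, 3.0]
width: 0.0001
```

{"api": "carry_out", "payload": {"rows": "-0.3 0 0 0 0 0 0;-0.3 0 0 0 0 0 0;-0.3 0 0 0 0 0 0;0 0 0 0 0 0 0"}}

```text
t: 4.5
tcp_pos: [0.5395, 0.1616, 0.0995]
tool_rot: [0.001, 0.704, 0.71, 0.001]
contact_force: [6.4, 0.7, -0.9]
width: -0.0002
```

```bash
cat > k.py <<'E'
from plant import env
from h import *
o=env.observe();print(o["t"],o["tcp_pos"],o["contact_force"])
for n,r in (("top",(90,90,240,270)),("scene",(270,160,420,300))):
    try:
        b,s=blob(env.get_image(n),"red",r); p=onz(env.calibration(n),b,.108); print(n,b,s,p,"lever~",p[0]-(.6097 if n=="top" else .6137)+.09)
    except Exception as e: print(n,e)
E
python3 k.py
```

```text
4.5 [0.5395 0.1616 0.0995] [ 6.4406  0.7481 -0.9136]
top [137.5432 214.7593] [129 210  18  10 162] [0.5196 0.1585 0.108 ] lever~ -0.0001289389192546675
scene [353.4706 189.0588] [352 183   4  13  34] [0.5272 0.1483 0.108 ] lever~ 0.00349738125418389
```

{"api": "carry_out", "payload": {"rows": "-0.3 0 0 0 0 0 0;-0.2 0 0 0 0 0 0;0 0 0 0 0 0 0"}}

```text
t: 4.9
tcp_pos: [0.5392, 0.1616, 0.0998]
tool_rot: [0.004, 0.704, 0.71, 0.004]
contact_force: [26.6, -0.4, -14.2]
width: -0.0001
```

```bash
python3 k.py
```

```text
4.9 [0.5392 0.1616 0.0998] [ 26.5582  -0.36   -14.1979]
top [137.5641 214.9295] [129 210  18  10 156] [0.5193 0.1584 0.108 ] lever~ -0.0004238301518947052
scene [353.5946 189.1351] [352 183   4  13  37] [0.5274 0.1486 0.108 ] lever~ 0.0036784316300916553
```

The knob is at the home stop: the force rises while the TCP stays put, and the top view gives 0 mm. Now I'll go over the knob to its near side.

{"api": "carry_out", "payload": {"rows": "1.2 0 0 0 0 0 0;0.5 0 2 0 0 0 0;0 0 3 0 0 0 0;-2 0 0 0 0 0 0;-3 0 0 0 0 0 0;-2 0 0 0 0 0 0;0 0 0 0 0 0 0;0 0 0 0 0 0 0"}}

```text
t: 5.8
tcp_pos: [0.4806, 0.1617, 0.1494]
tool_rot: [-0.0, 0.704, 0.71, -0.0]
contact_force: [0.8, 1.2, 0.3]
width: 0.0002
```

{"api": "carry_out", "payload": {"rows": "0 -0.2 -2 0 0 0 0;0 0 -2 0 0 0 0;0 0 -1 0 0 0 0;0.8 0 0 0 0 0 0;0.5 0 0 0 0 0 0;0 0 0 0 0 0 0"}}

```text
t: 6.4
tcp_pos: [0.4957, 0.1597, 0.1]
tool_rot: [0.0, 0.704, 0.71, 0.001]
contact_force: [-0.1, 0.1, 0.2]
width: -0.0002
```

```bash
python3 k.py
```

```text
6.4 [0.4957 0.1597 0.1   ] [-0.1403  0.1445  0.1837]
top [141.1176 213.1471] [135 210  12   8  68] [0.5222 0.1524 0.108 ] lever~ 0.0025157606899438856
scene [360.0485 188.6344] [352 181  17  16 227] [0.525  0.1607 0.108 ] lever~ 0.001305022407663864
```

{"api": "carry_out", "payload": {"rows": "0.5 0 0 0 0 0 0;0.5 0 0 0 0 0 0;0.5 0 0 0 0 0 0;0.5 0 0 0 0 0 0;0.5 0 0 0 0 0 0;0.5 0 0 0 0 0 0;0.5 0 0 0 0 0 0;0.3 0 0 0 0 0 0"}}

```text
t: 7.3
tcp_pos: [0.5312, 0.1598, 0.0993]
tool_rot: [-0.001, 0.704, 0.71, -0.001]
contact_force: [-0.0, 0.2, -0.8]
width: 0.0002
```

```bash
python3 k.py
```

```text
7.3 [0.5312 0.1598 0.0993] [-0.0295  0.2201 -0.8137]
top attempt to get argmax of an empty sequence
scene [361.3632 201.1026] [353 194  18  16 234] [0.557  0.1607 0.108 ] lever~ 0.033266703062588304
```

{"api": "carry_out", "payload": {"rows": "0.2 0 0 0 0 0 0;0.2 0 0 0 0 0 0;0.2 0 0 0 0 0 0;0 0 0 0 0 0 0"}}

```text
t: 7.8
tcp_pos: [0.5381, 0.1596, 0.0993]
tool_rot: [-0.0, 0.704, 0.71, -0.0]
contact_force: [-0.3, 1.0, 0.7]
width: 0.0002
```

```bash
python3 k.py
```

```text
7.8 [0.5381 0.1596 0.0993] [-0.3168  1.0099  0.6768]
top attempt to get argmax of an empty sequence
scene [361.688  202.8248] [353 195  18  17 234] [0.5612 0.161  0.108 ] lever~ 0.03753688415709225
```

{"api": "carry_out", "payload": {"rows": "0.2 0 0 0 0 0 0;0.2 0 0 0 0 0 0;0.2 0 0 0 0 0 0;0 0 0 0 0 0 0"}}

```text
t: 8.3
tcp_pos: [0.5435, 0.1597, 0.0992]
tool_rot: [-0.0, 0.704, 0.71, -0.0]
contact_force: [-3.8, -0.6, 2.6]
width: -0.0002
```

```bash
python3 k.py
```

```text
8.3 [0.5435 0.1597 0.0992] [-3.7958 -0.5626  2.5796]
top attempt to get argmax of an empty sequence
scene [361.8596 205.0255] [354 198  17  16 235] [0.5667 0.1609 0.108 ] lever~ 0.04299001863156318
```

{"api": "carry_out", "payload": {"rows": "0.2 0 0 0 0 0 0;0.2 0 0 0 0 0 0;0 0 0 0 0 0 0"}}

```text
t: 8.7
tcp_pos: [0.5487, 0.1597, 0.0993]
tool_rot: [0.0, 0.704, 0.71, 0.0]
contact_force: [-0.2, 0.4, 0.1]
width: 0.0001
```

```bash
python3 k.py
```

```text
8.7 [0.5487 0.1597 0.0993] [-0.1974  0.3843  0.1368]
top attempt to get argmax of an empty sequence
scene [362.1701 208.2241] [354 201  18  16 241] [0.5745 0.1609 0.108 ] lever~ 0.050823411313497796
```

{"api": "carry_out", "payload": {"rows": "0 0 0 0 0 0 0;0 0 0 0 0 0 0;0 0 0 0 0 0 0"}}

```text
t: 9.1
tcp_pos: [0.5481, 0.1596, 0.0993]
tool_rot: [0.0, 0.704, 0.71, 0.0]
contact_force: [-0.3, -0.4, -0.1]
width: 0.0001
```

```bash
python3 k.py
```

```text
9.1 [0.5481 0.1596 0.0993] [-0.2668 -0.3678 -0.1291]
top [142.2857 180.1429] [139 179   8   4  14] [0.5801 0.1518 0.108 ] lever~ 0.06039016335505823
scene [362.428  209.9506] [354 202  18  17 243] [0.5787 0.161  0.108 ] lever~ 0.054997872282740584
```

{"api": "carry_out", "payload": {"rows": "-2 0 0 0 0 0 0;0 0 2.5 0 0 0 0;0 0 2.5 0 0 0 0;0 -3 0 0 0 0 0;2 -4 0 0 0 0 0;2.6 -3.5 0 0 0 0 0;0 0 0 0 0 0 0;0 0 0 0 0 0 0"}}

```text
t: 10.0
tcp_pos: [0.5742, 0.0538, 0.1489]
tool_rot: [-0.0, 0.705, 0.709, -0.0]
contact_force: [-0.4, -0.2, -0.2]
width: 0.0002
```

```bash
python3 k.py; python3 - <<'E'
from plant import env
from h import *
o=env.observe();print(o["tcp_pos"])
w=env.get_image("wrist");t=env.get_image("top");c=env.calibration("wrist");T=c["T_tool_cam"]
from scipy.spatial.transform import Rotation as R
q=o["tool_rot"];Rt=R.from_quat(np.r_[q[1:],q[0]]).as_matrix()
for col,z in (("green",.102),("red",.108)):
    b,s=blob(w,col); d=Rt@T[:3,:3]@np.array([(b[0]-c["cx"])/c["fx"],(b[1]-c["cy"])/c["fy"],1]); p=o["tcp_pos"]+Rt@T[:3,3]
    print(col,b,s,p+d*(z-p[2])/d[2])
cv2.imwrite("pics/j2.png",np.hstack([cv2.resize(w,(400,300)),cv2.resize(t[90:270,80:320],(400,300))])[:,:,::-1])
E
```

```text
10.0 [0.5742 0.0538 0.1489] [-0.4411 -0.1838 -0.1868]
top attempt to get argmax of an empty sequence
scene [362.5252 209.7899] [354 202  18  17 238] [0.5783 0.1612 0.108 ] lever~ 0.05459182994733605
[0.5736 0.0551 0.1491]
green [255.6487 206.6538] [ 234  186   44   41 1395] [0.57   0.0565 0.102 ]
red [408.5284 213.3142] [ 382  198   54   32 1410] [0.5717 0.1593 0.108 ]
```

View pics/j2.png

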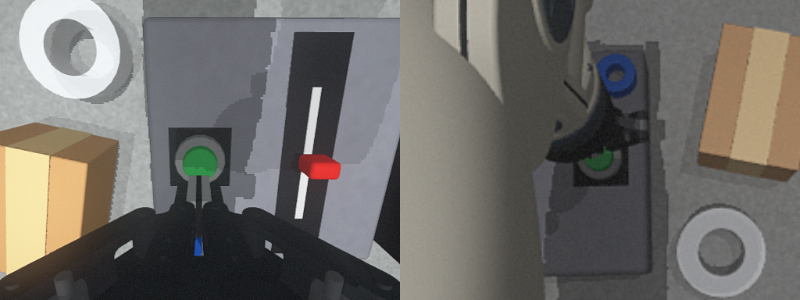

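The lever sits in the third notch: scene view ≈54 mm, wrist view knob at x≈0.572. The tip is above the key (wrist crop: key at (200,160), tip just below it). Pressing now.

{"api": "carry_out", "payload": {"rows": "0 0.1 -2 0 0 0 0;0 0 -2 0 0 0 0;0 0 -0.4 0 0 0 0;0 0 -0.4 0 0 0 0;0 0 -0.4 0 0 0 0;0 0 -0.2 0 0 0 0;0 0 0 0 0 0 0;0 0 0 0 0 0 0"}}

```text
t: 11.0
tcp_pos: [0.5743, 0.056, 0.0961]
tool_rot: [0.0, 0.704, 0.71, 0.001]
contact_force: [-1.3, 2.5, 4.9]
width: 0.0
```

{"api": "carry_out", "payload": {"rows": "0 0 -0.2 0 0 0 0;0 0 -0.2 0 0 0 0;0 0 0 0 0 0 0;0 0 0 0 0 0 0"}}

```text
t: 11.4
tcp_pos: [0.5745, 0.056, 0.0954]
tool_rot: [0.002, 0.704, 0.71, 0.002]
contact_force: [-14.1, 3.1, 36.1]
width: 0.0001
```

The key is hard on its stop: 36 N with almost no further travel. Releasing and retreating clear of the deck.

{"api": "carry_out", "payload": {"rows": "0 0 1 0 0 0 0;0 0 2 0 0 0 0;0 0 3 0 0 0 0;0 0 4 0 0 0 0;-4 0 2 0 0 0 0;-4 0 0 0 0 0 0;0 0 0 0 0 0 0;0 0 0 0 0 0 0"}}

```text
t: 12.2
tcp_pos: [0.4939, 0.0555, 0.212]
tool_rot: [0.001, 0.704, 0.71, 0.001]
contact_force: [0.3, -0.2, -0.1]
width: 0.0001
```

```bash
python3 k.py; python3 - <<'E'
from plant import env
from h import *
w=env.get_image("wrist");s=env.get_image("scene")
c=env.calibration("scene")
s0=cv2.imread("pics/scene0.png")[:,:,::-1].copy()
for col in("green","blue"): print(col,blob(s,col,(270,160,420,300))[0],blob(s0,col,(270,160,420,300))[0])
d=cv2.absdiff(s,s0).max(2)
print("carton/roll diff",(d[165:305,155:268]>40).sum())
cv2.imwrite("pics/j3.png",np.hstack([cv2.resize(w,(400,300)),cv2.resize(s,(400,300))])[:,:,::-1])
E
```

```text
12.2 [0.4939 0.0555 0.212 ] [ 0.3054 -0.2257 -0.0891]
top attempt to get argmax of an empty sequence
scene [362.4979 209.7511] [354 202  18  17 237] [0.5782 0.1612 0.108 ] lever~ 0.05450142998667054
green [303.4927 209.0585] [303.4596 208.8939]
blue [291.6551 248.7317] [291.6755 248.8589]
carton/roll diff 0
```

View pics/j3.png

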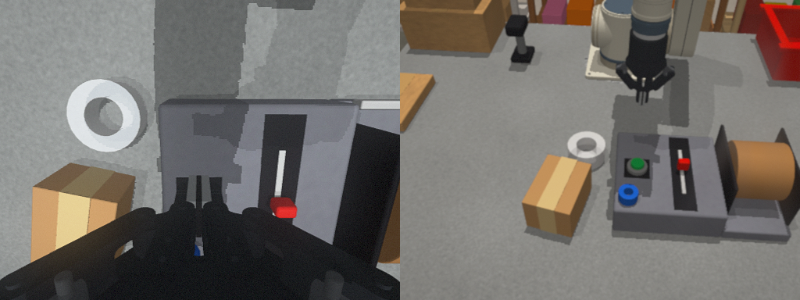

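The picture shows the arm clear of everything, the lever mid-slot at about (683,163), the key back up at (637,163), and the carton and both rolls unmoved.

```bash
python3 -c "
from plant import env
print(env.sign_off())"
```

```text
the job is handed in; nothing more can be done
None
```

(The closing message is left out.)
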